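Take the drip plate out from under the sample jars for washing

ROBOT

A 7-joint arm with a two-finger parallel gripper is mounted at the origin on a cart in front of the work surface, level with it; the furniture and walls round the work are solid. World frame = base frame: x ahead of the robot, y to its left, z up, the work surface at z = 0. Lengths are in m, angles in rad, forces in N, time in s.
With the tool pointing down it reaches from about 0.425 to 0.925 m from the base axis. Payload 6.8 kg.
Tool frame: the origin (TCP) lies on the centre line of the jaws, within the pads' length; the fingertips stand 8 mm ahead of it and the grasp point (between the pads) lies 11 mm behind it (bot.tips_ahead is the distance from the TCP to the fingertips, in m); z points along the fingers, y is the line along which they close (so a half turn about z gives the same grasp; the last joint's range is limited). The gripper opens to 85 mm and grips with 20 to 120 N. Pads are 22 mm wide; open, the fingers measure 114 mm over their backs; the gripper's body (76 mm by 85 mm) begins 54 mm behind the grasp point. The pads swing forward as they close: fully open they stand 13 mm farther back than shut.
Start: joints at [1.128, 0.477, 0.022, 1.555, -0.011, 1.109, -0.083], TCP at [0.222, -0.638, 0.239] pointing down, gripper open.
Joint ranges: [-2.96, 2.96], [-0.34, 2.1], [-1.41, 1.46], [0.24, 2.44], [-1.37, 4.51], [0.17, 1.92], [-2.96, 2.96]. Speed limits (rad/s): [2.39, 2.39, 3.14, 3.14, 3.14, 3.14, 3.14].

INTERFACE

Orientations are given as a unit quaternion [w, x, y, z].
In Python, from station import bot gives the robot as it stands.
- The arm moves only by the tool send_rows, never from a script. Its argument "deltas" is text: rows parted by semicolons, each of 4 numbers parted by spaces: the shift along the tool's x, y, z in m, then the turn about the tool's z in degrees. In form: x y z spin; .... A call has 1 to 5 rows; each row is the pose to reach, as a shift and turn from the pose commanded when the call began, along the tool's axes at that moment; what a row does not reach only later rows make up. A row lasts 1/10 s, in which the tool goes at most 50 mm and 8.59 degrees, less where a joint would pass 70% of its speed; a pose out of reach is approached as far as the arm can. A call with a gripper value outside its range is refused whole. "claw" is the opening, from 0 (shut) to 1 (fully open), set as the call begins (left out, the last holds). The fingers move at their own pace and stop on an object; "force" is the grip in N (left out, the last holds). Time passes only in rows, so rows that repeat a pose let the fingers close. It gives the time, the measured TCP pose, the force, the opening and the grip force at its end, in the units of the state.
- bot.get_obs(): the state, without advancing time (a new reading comes with each control period).
- bot.read_camera(name): name is "scene" or "top" or "wrist"; returns a dict with "img" (420x560x3 uint8, red, green, blue), "depth" (420x560 float32, m along the optical axis (not along the pixel's ray), 0 where there is no reading), "fx", "fy", "cx", "cy" (pixels), "camera_from_world" (4x4, takes a point from world to camera coordinates). Camera axes: x right, y up, looking along -z (the intrinsics and any distortion apply to the point x, -y, -z); pixel columns grow to the right and rows downward; lengths in m; the calibration is good to about 2 mm. A picture is of the moment at which its call begins.
- bot.hand_in(): hands the job in; it is judged then, once.
Trained networks look in a picture, given as the dict that the camera call returned (one of the last four; its "shot" number tells which), for a name from the list of things; names that differ only in an ending like _2 or _b are one class to them, and where a whole thing is asked for, a point or a joint stands for the part that bears it (a point fixed in the world has none). Each returns a list of dicts, best first, with "confidence" (0 to 1); they miss things now and then, are a little off and sometimes report something else, mostly with a low value. They report only what shows in the picture. A call takes as long as a camera call.
- bot.masks_of(picture, query): "mask" (420x560 bool, what is visible of it).
- bot.landmark_of(picture, query): "xyz" ([x, y, z] in m, in world coordinates, good to about 4 mm: a listed point, or the origin of a listed thing).
The state is a dict: "t": time; "q": joint angles; "joint_vel": joint speeds; "joint_torque": joint torques, N m; "eef_pos": TCP position; "tool_rot": TCP orientation; "contact_force": force on the tool from outside, world axes, zero at the start; "torque": the same for the moment, N m; "gripper_width": opening from 0.0 (shut) to 1.0 (fully open); "grasp_force": force on a finger pad.
Only numpy, scipy, OpenCV 4.12 (cv2) and the standard library are available. Lean on these libraries where they do the work, as an engineer would, in place of code of your own. Each camera call takes 0.05 s, during which the arm holds its last target. There are 200 camera calls.

TASK

Take the drip plate out for washing: first clear the three jars off the sample station and stand them all on the round cork mat, then lift the plate straight up off its pins by its grip, keeping it level, and lay it flat in the steel wash tray. Then put each jar back, upright and centred, on the very post of the station it came from. Do not tip a jar over.

Things in the scene. Friction and masses are not known exactly. Their poses are not given: they have to be found in the camera images.
- jar_wide: Wide screw-lid sample jar, upright and round, 65 mm across the lid (62 mm across the body) and 72 mm high in all; loose. Origin at the centre of its underside, z up. At the start it stands on one of the station's three posts (any of them).
- jar_small: Small, low screw-lid sample jar, upright and round, 50 mm across the lid (48 mm across the body) and 55 mm high in all; loose. Origin at the centre of its underside, z up. At the start it stands on one of the station's three posts (any of them).
- jar_tall: Tall, narrow screw-lid sample jar, upright and round, 55 mm across the lid (52 mm across the body) and 90 mm high in all; loose. Origin at the centre of its underside, z up. At the start it stands on one of the station's three posts (any of them).
- drip_plate: Aluminium plate, 190 x 175 mm along its x and y, 6 mm thick, 0.35 kg, loose, on the station; 46 mm holes round the posts (the jars are wider and hold it down), 11 mm holes over the pins. At its centre a black upright grip: 12 mm thick along x, 46 mm long along y, top 46 mm above the plate's underside. Origin and centre of mass: centre of the underside, z up. Keep fingertips 15 mm or more above it.
- station: Fixed grey base, 205 x 185 x 10 mm. Origin at the centre of its underside, z up. Three white posts, 38 mm across, tops 26 mm above the origin, at (x, y) = (65, 0), (-32.5, 56), (-32.5, -56) mm; two 8 mm steel pins, tips at 44 mm, at (78, 64), (-80, 0) mm. The drip plate starts with its underside 14 mm above the origin, same centre and yaw, and must rise 30 mm to clear the pins.
- cork_mat: Fixed round cork mat, 220 mm across and 8 mm thick, flat top. Origin at the centre of its underside, z up. The side area where the jars wait.
- wash_tray: Fixed rectangular open steel tray, 235 x 215 mm outside along its x and y, 18 mm high, walls 4 mm, floor 4 mm thick; inside 227 x 207 mm. Carrying lips stick out 14 mm at its two x ends. Origin at the centre of its underside, z up. The plate goes in here.

How it is judged:
By the outcome, as a careful person would: the job done as asked, in the order asked, and still so for the second after the job is handed in, with the robot touching nothing.
It also fails if it takes over 147 s, if anything falls off the work surface, if the arm or the gripper's body presses on something with over 40 N, if the wrist force passes 120 N, or if a joint passes its speed limit or range.

## Working session

There is one attempt and no reset: what is moved stays moved. The work goes in short steps, Python scripts to look and compute and a tool call to move; the robot and the scene stay as the last step left them, time stands still between calls to the robot, and variables do not carry over. Pictures are saved under pics/ and viewed, at most 14 in all, crops included, and the job is handed in when it is done.

Besides the shell and the picture viewer there is one more tool, called after "Emit:" by a JSON object that holds its "api" and its "payload". send_rows: Moves the arm, as the interface text tells. Its arguments: {"type":"object","properties":{"deltas":{"type":"string"},"claw":{"type":"number"},"force":{"type":"number"}},"required":["deltas"]}

```bash
ls; mkdir -p pics
cat > h.py <<'E'
import numpy as np, cv2
from station import bot
def save(c,n): cv2.imwrite('pics/'+n,cv2.cvtColor(c['img'],cv2.COLOR_RGB2BGR))
def cloud(c,m):
    v,u=np.nonzero(m&(c['depth']>0)); d=c['depth'][v,u]
    p=np.c_[(u-c['cx'])/c['fx']*d,-(v-c['cy'])/c['fy']*d,-d,np.ones(len(d))]
    return (p@np.linalg.inv(c['camera_from_world']).T)[:,:3]
def st():
    o=bot.get_obs(); print({k:np.round(o[k],3).tolist() for k in('t','eef_pos','tool_rot','contact_force','gripper_width','grasp_force')})
    return o
E
python3 - <<'E'
from h import *
np.set_printoptions(precision=3,suppress=True)
st()
for n in('top','scene'):
    c=bot.read_camera(n); save(c,n+'0.png')
    for q in('jar_wide','jar_small','jar_tall','drip_plate','station','cork_mat','wash_tray'):
        l=bot.landmark_of(c,q)[:1]; m=bot.masks_of(c,q)[:1]
        print(n,q,[(np.array(x['xyz']),round(x['confidence'],2)) for x in l])
        if m:
            p=cloud(c,m[0]['mask']); z=np.percentile(p[:,2],95); t=p[abs(p[:,2]-z)<.006]
            (cx,cy),s,a=cv2.minAreaRect(t[:,:2].astype(np.float32)); print('   n',len(p),'z',round(z,3),'rect',np.round([cx,cy,*s,a],3),round(m[0]['confidence'],2))
E
```

```text
pics
{'t': 0.0, 'eef_pos': [0.222, -0.637, 0.238], 'tool_rot': [-0.001, 0.986, 0.167, -0.0], 'contact_force': [-1.074, 0.322, 0.445], 'gripper_width': 1.002, 'grasp_force': 0.0}
top jar_wide []
   n 712 z 0.102 rect [ 0.466  0.274  0.061  0.061 47.457] 0.66
top jar_small [(array([0.571, 0.329, 0.027]), 0.78)]
   n 436 z 0.085 rect [ 0.568  0.324  0.049  0.047 46.555] 0.77
top jar_tall [(array([0.475, 0.392, 0.024]), 0.65)]
   n 744 z 0.119 rect [0.476 0.389 0.051 0.053 2.396] 0.82
top drip_plate [(array([0.508, 0.332, 0.014]), 0.59)]
   n 3374 z 0.025 rect [ 0.504  0.33   0.176  0.19  84.814] 0.94
top station []
   n 534 z 0.028 rect [ 0.501  0.359  0.186  0.009 15.634] 0.58
top cork_mat [(array([ 0.523, -0.016, -0.002]), 0.88)]
   n 5673 z 0.012 rect [ 0.523 -0.012  0.216  0.215  0.974] 0.63
top wash_tray [(array([ 0.498, -0.332, -0.002]), 0.93)]
scene jar_wide [(array([0.469, 0.278, 0.023]), 0.78)]
   n 812 z 0.097 rect [ 0.464  0.277  0.061  0.068 60.035] 0.86
scene jar_small [(array([0.571, 0.327, 0.028]), 0.69)]
   n 258 z 0.081 rect [ 0.564  0.325  0.049  0.043 12.819] 0.62
scene jar_tall [(array([0.478, 0.389, 0.025]), 0.69)]
   n 846 z 0.115 rect [ 0.474  0.391  0.052  0.054 71.174] 0.78
scene drip_plate [(array([0.505, 0.328, 0.017]), 0.63)]
   n 1514 z 0.05 rect [ 0.483  0.362  0.045  0.11  10.92 ] 0.8
scene station [(array([0.504, 0.33 , 0.001]), 0.55)]
   n 478 z 0.011 rect [ 0.454  0.379  0.255  0.133 40.556] 0.91
scene cork_mat [(array([ 0.523, -0.011, -0.002]), 0.88)]
   n 1888 z 0.008 rect [ 0.519 -0.011  0.219  0.216  2.925] 0.81
scene wash_tray [(array([ 0.499, -0.334, -0.   ]), 0.72)]
   n 1183 z 0.017 rect [ 0.542 -0.264  0.147  0.305 48.844] 0.56
```

View pics/top0.png

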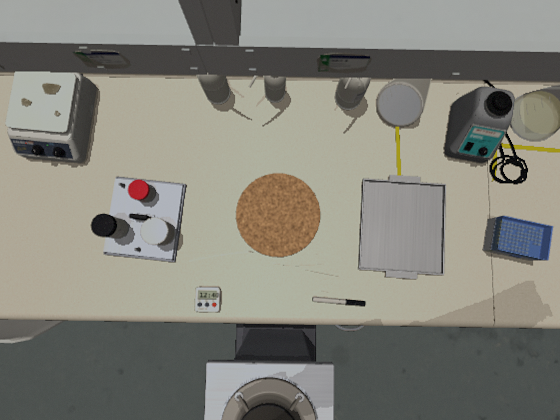

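View pics/scene0.png

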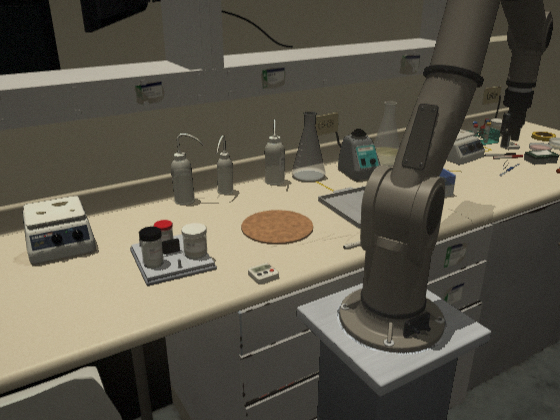

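The top view shows the station at about (150,220), with red small, black tall and white wide jars. The mat is at (278,215) and the tray at (402,228). The jar centres give a station centre of about (0.503, 0.329) and yaw of about -5°, consistent with the post layout. I'm heading out via the middle.

Emit:
{"api": "send_rows", "payload": {"deltas": "0.357 -0.18 0 -66;0.357 -0.18 0 -66;0.357 -0.18 0 -66;0.357 -0.18 0 -66;0.357 -0.18 0 -66", "claw": 1, "force": 40}}

```text
t: 2.0
eef_pos: [0.3968, -0.4564, 0.2396]
tool_rot: [0.0, 0.855, 0.519, 0.0]
contact_force: [0.4, -0.2, 0.4]
gripper_width: 0.997
grasp_force: 0.0
```

```bash
cat >> h.py <<'E'
def rel(x,y,z,yaw):
    "delta from the measured pose, in tool axes; yaw = world angle of tool x, deg"
    from scipy.spatial.transform import Rotation as R
    o=st(); w=o['tool_rot']; r=R.from_quat([w[1],w[2],w[3],w[0]]).as_matrix()
    a=np.degrees(np.arctan2(r[1,0],r[0,0]))
    print('yaw',round(a,1),'delta',np.round(r.T@(np.array([x,y,z])-o['eef_pos']),4),'spin',round((a-yaw+180)%360-180,1))
E
python3 - <<'E'
from h import *
rel(.5,-.35,.24,85)
c=bot.read_camera('top')
m=bot.masks_of(c,'wash_tray')
p=cloud(c,m[0]['mask']) if m else np.zeros((0,3))
print(len(p))
# tray floor colour region: refine yaw from floor points z~.004, and plate yaw
for q in ('wash_tray','drip_plate'):
    for x in bot.masks_of(c,q)[:2]:
        p=cloud(c,x['mask']); 
        if len(p)<50: print(q,'few',x['mask'].sum());continue
        print(q,x['confidence'],np.percentile(p[:,2],[5,50,95]).round(3),cv2.minAreaRect(p[:,:2].astype(np.float32)))
E
```

```text
{'t': 2.0, 'eef_pos': [0.397, -0.456, 0.24], 'tool_rot': [0.0, 0.855, 0.519, 0.0], 'contact_force': [0.395, -0.238, 0.351], 'gripper_width': 0.997, 'grasp_force': 0.0}
yaw 62.5 delta [ 0.142   0.0424 -0.0004] spin -22.5
8019
wash_tray 0.64 [0.002 0.005 0.018] ((0.4966827929019928, -0.33506083488464355), (0.22234128415584564, 0.25967419147491455), 86.68556213378906)
drip_plate 0.81 [0.018 0.021 0.03 ] ((0.505197286605835, 0.33479374647140503), (0.1864355355501175, 0.1933855265378952), 84.6375503540039)
```

Emit:
{"api": "send_rows", "payload": {"deltas": "0.363 -0.073 0 -22.5;0.363 -0.073 0 -22.5;0.363 -0.073 0 -22.5;0.363 -0.073 0 -22.5;0.363 -0.073 0 -22.5"}}

```text
t: 2.7
eef_pos: [0.4661, -0.2185, 0.2395]
tool_rot: [0.0, 0.741, 0.672, -0.0]
contact_force: [0.6, 0.3, -0.1]
gripper_width: 0.998
grasp_force: 0.0
```

Emit:
{"api": "send_rows", "payload": {"deltas": "0.45 -0.04 0 0;0.45 -0.04 0 0;0.45 -0.04 0 0;0.45 -0.04 0 0;0.45 -0.04 0 0"}}

```text
t: 3.2
eef_pos: [0.4679, 0.0316, 0.2396]
tool_rot: [0.001, 0.741, 0.672, 0.0]
contact_force: [0.7, 0.4, 0.1]
gripper_width: 0.998
grasp_force: 0.0
```

Run:
```python
from h import *
rel(.466,.274,.2,85)
c=bot.read_camera('wrist'); save(c,'w1.png')
for q in('jar_wide','jar_small','jar_tall','drip_plate'):
    for x in bot.masks_of(c,q)[:1]:
        p=cloud(c,x['mask']); z=np.percentile(p[:,2],95); t=p[abs(p[:,2]-z)<.004]
        (cx,cy),s,a=cv2.minAreaRect(t[:,:2].astype(np.float32)); print(q,'n',len(p),'z',round(z,3),'rect',np.round([cx,cy,*s,a],4),round(x['confidence'],2))
```

```text
{'t': 3.2, 'eef_pos': [0.468, 0.032, 0.24], 'tool_rot': [0.001, 0.741, 0.672, 0.0], 'contact_force': [0.663, 0.434, 0.083], 'gripper_width': 0.998, 'grasp_force': 0.0}
yaw 84.4 delta [ 0.2411 -0.0257  0.0394] spin -0.6
```

View pics/w1.png

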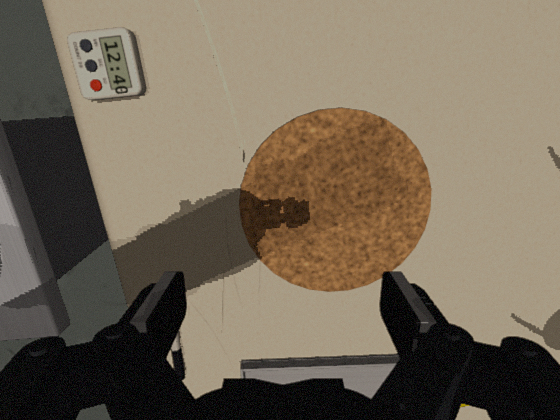

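Wrist view: mat centred at (335,200), tray edge at the bottom. The camera sees the area around and just behind the TCP, so I'll look from above the station.

Emit:
{"api": "send_rows", "payload": {"deltas": "0.312 0.002 -0.06 -0.6;0.312 0.002 -0.06 -0.6;0.312 0.002 -0.06 -0.6;0.312 0.002 -0.06 -0.6;0.312 0.002 -0.06 -0.6"}}

```text
t: 3.95
eef_pos: [0.4941, 0.2747, 0.2866]
tool_rot: [0.001, 0.738, 0.675, -0.0]
contact_force: [0.0, 0.4, 0.2]
gripper_width: 1.0
grasp_force: 0.0
```

Emit:
{"api": "send_rows", "payload": {"deltas": "0.067 0 -0.013 0;0.067 0 -0.013 0;0.067 0 -0.013 0"}}

```text
t: 4.25
eef_pos: [0.4987, 0.3441, 0.2995]
tool_rot: [-0.001, 0.736, 0.677, 0.0]
contact_force: [-0.5, -0.5, -0.5]
gripper_width: 0.997
grasp_force: 0.0
```

```bash
cat > look.py <<'E'
from h import *
import sys
def look(name='wrist',qs=('jar_wide','jar_small','jar_tall','drip_plate')):
    c=bot.read_camera(name)
    for q in qs:
        for x in bot.masks_of(c,q)[:1]:
            p=cloud(c,x['mask'])
            if len(p)<30: continue
            z=np.percentile(p[:,2],95); t=p[abs(p[:,2]-z)<.004]
            (cx,cy),s,a=cv2.minAreaRect(t[:,:2].astype(np.float32)); print(q,'n',len(p),'z',round(z,3),'rect',np.round([cx,cy,*s,a],4),round(x['confidence'],2))
    return c
E
python3 - <<'E'
from look import *
rel(.466,.274,.2,85)
c=look(); save(c,'w2.png')
E
```

```text
{'t': 4.25, 'eef_pos': [0.499, 0.344, 0.299], 'tool_rot': [-0.001, 0.736, 0.677, 0.0], 'contact_force': [-0.469, -0.463, -0.5], 'gripper_width': 0.997, 'grasp_force': 0.0}
yaw 85.3 delta [-0.0727 -0.0267  0.0994] spin 0.3
jar_wide n 3343 z 0.1 rect [4.69100e-01 2.74900e-01 6.42000e-02 6.33000e-02 8.31465e+01] 0.95
jar_small n 1945 z 0.083 rect [5.6910e-01 3.2560e-01 4.9500e-02 4.8400e-02 4.8466e+01] 0.91
jar_tall n 2653 z 0.118 rect [4.78600e-01 3.89600e-01 5.21000e-02 5.16000e-02 8.46318e+01] 0.76
drip_plate n 14273 z 0.024 rect [ 0.5067  0.3291  0.1751  0.1905 84.568 ] 0.56
```

View pics/w2.png

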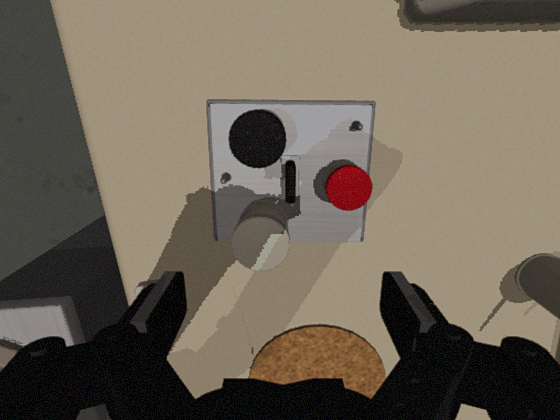

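Emit:
{"api": "send_rows", "payload": {"deltas": "-0.071 -0.024 0.07 0.6;-0.071 -0.024 0.07 0.6;-0.071 -0.024 0.07 0.6;-0.071 -0.024 0.15 0.6;-0.071 -0.024 0.15 0.6"}}

```text
t: 5.0
eef_pos: [0.4681, 0.2715, 0.1479]
tool_rot: [0.001, 0.74, 0.672, -0.001]
contact_force: [-0.5, -0.9, -0.1]
gripper_width: 0.999
grasp_force: 0.0
```

Run:
```python
from h import *
rel(.469,.2755,.073,84.7)
```

```text
{'t': 5.0, 'eef_pos': [0.468, 0.272, 0.148], 'tool_rot': [0.001, 0.74, 0.672, -0.001], 'contact_force': [-0.52, -0.922, -0.107], 'gripper_width': 0.999, 'grasp_force': 0.0}
yaw 84.5 delta [0.0041 0.0005 0.0749] spin -0.2
```

Emit:
{"api": "send_rows", "payload": {"deltas": "0.003 0.001 0.03 0;0.003 0.001 0.055 0;0.003 0.001 0.075 0;0.003 0.001 0.075 0;0.003 0.001 0.075 0"}}

```text
t: 5.5
eef_pos: [0.4697, 0.2764, 0.075]
tool_rot: [0.0, 0.74, 0.673, -0.0]
contact_force: [0.0, 0.5, 0.8]
gripper_width: 1.001
grasp_force: 0.0
```

Emit:
{"api": "send_rows", "payload": {"deltas": "0 0 0 0;0 0 0 0;0 0 0 0;0 0 0 0;0 0 0 0", "claw": 0, "force": 40}}

```text
t: 6.0
eef_pos: [0.4702, 0.2776, 0.0763]
tool_rot: [0.0, 0.739, 0.673, 0.001]
contact_force: [-0.7, -0.2, 5.2]
gripper_width: 0.749
grasp_force: 43.0
```

Emit:
{"api": "send_rows", "payload": {"deltas": "0 0 0 0;0 0 0 0;0 0 0 0"}}

```text
t: 6.3
eef_pos: [0.4702, 0.2776, 0.0763]
tool_rot: [0.001, 0.739, 0.673, 0.001]
contact_force: [-0.6, -1.2, 5.5]
gripper_width: 0.744
grasp_force: 43.0
```

Emit:
{"api": "send_rows", "payload": {"deltas": "0 0 -0.03 0;0 0 -0.06 0;-0.03 0.005 -0.06 0;-0.07 0.01 -0.06 0;-0.11 0.016 -0.06 0"}}

```text
t: 6.8
eef_pos: [0.4751, 0.1652, 0.1356]
tool_rot: [0.001, 0.739, 0.674, 0.001]
contact_force: [0.8, -1.0, -1.3]
gripper_width: 0.746
grasp_force: 44.9
```

Emit:
{"api": "send_rows", "payload": {"deltas": "-0.045 0.007 0 0;-0.09 0.014 0 0;-0.135 0.02 0 0;-0.18 0.027 0 0;-0.21 0.031 0 0"}}

```text
t: 7.3
eef_pos: [0.4862, -0.0499, 0.1353]
tool_rot: [0.001, 0.74, 0.672, -0.0]
contact_force: [-0.4, 0.5, -1.2]
gripper_width: 0.748
grasp_force: 44.9
```

Emit:
{"api": "send_rows", "payload": {"deltas": "-0.02 0.003 0 0;-0.02 0.003 0.03 0;-0.02 0.003 0.06 0;-0.02 0.003 0.06 0"}}

```text
t: 7.7
eef_pos: [0.4849, -0.0665, 0.0724]
tool_rot: [-0.002, 0.739, 0.673, -0.002]
contact_force: [-0.8, 0.6, -0.3]
gripper_width: 0.745
grasp_force: 44.9
```

Run:
```python
from look import *
rel(.469+.018,.2755-.341,.0575,84.7)
c=look('scene',('jar_wide',)); save(c,'s2.png')
```

```text
{'t': 7.7, 'eef_pos': [0.485, -0.066, 0.072], 'tool_rot': [-0.002, 0.739, 0.673, -0.002], 'contact_force': [-0.849, 0.624, -0.258], 'gripper_width': 0.745, 'grasp_force': 44.872}
yaw 84.6 delta [0.0012 0.0021 0.0149] spin -0.1
jar_wide n 441 z 0.093 rect [ 4.90100e-01 -5.41000e-02  3.28000e-02  6.85000e-02  5.67858e+01] 0.91
```

View pics/s2.png

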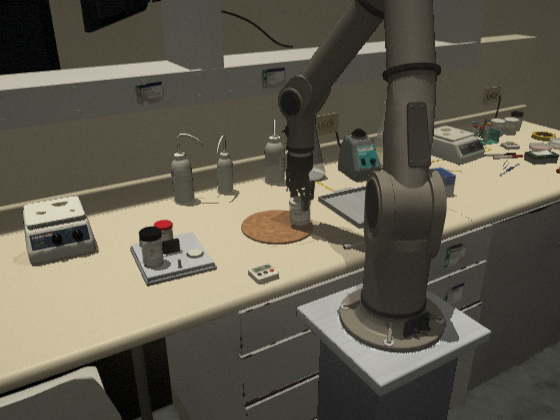

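Wide jar held upright at (300,212) over the mat's right part, as planned. Lowering.

Emit:
{"api": "send_rows", "payload": {"deltas": "0 0 0.008 0;0 0 0.013 0;0 0 0.016 0;0 0 0.0175 0;0 0 0.0175 0"}}

```text
t: 8.3
eef_pos: [0.4876, -0.0661, 0.0585]
tool_rot: [0.001, 0.739, 0.673, -0.0]
contact_force: [-6.2, -0.4, 17.6]
gripper_width: 0.749
grasp_force: 46.4
```

Run:
```python
from h import *
rel(.487,-.0655,.0575,84.7)
```

```text
{'t': 8.3, 'eef_pos': [0.488, -0.066, 0.059], 'tool_rot': [0.001, 0.739, 0.673, -0.0], 'contact_force': [-6.223, -0.382, 17.579], 'gripper_width': 0.749, 'grasp_force': 46.393}
yaw 84.7 delta [ 0.0005 -0.0007  0.001 ] spin -0.0
```

Emit:
{"api": "send_rows", "payload": {"deltas": "0 0 0 0;0 0 0 0;0 0 0 0;0 0 0 0;0 0 0 0", "claw": 1}}

```text
t: 8.8
eef_pos: [0.4873, -0.0662, 0.0569]
tool_rot: [-0.0, 0.739, 0.673, -0.0]
contact_force: [-0.1, 0.3, 0.0]
gripper_width: 0.998
grasp_force: 0.0
```

Emit:
{"api": "send_rows", "payload": {"deltas": "0 0 -0.05 0;0 0 -0.1 0;0 0 -0.13 0;0.05 0.006 -0.13 0;0.1 0.012 -0.13 0"}}

```text
t: 9.3
eef_pos: [0.5095, 0.0307, 0.1884]
tool_rot: [0.001, 0.741, 0.671, 0.001]
contact_force: [0.3, 0.7, -0.3]
gripper_width: 0.999
grasp_force: 0.0
```

Emit:
{"api": "send_rows", "payload": {"deltas": "0.29 0.036 0 0;0.29 0.036 0 0;0.29 0.036 0 0;0.29 0.036 0 0;0.29 0.036 0 0", "claw": 0.78}}

```text
t: 9.8
eef_pos: [0.5624, 0.2775, 0.1867]
tool_rot: [0.0, 0.739, 0.673, -0.0]
contact_force: [1.7, 0.2, 0.2]
gripper_width: 0.781
grasp_force: 0.0
```

Run:
```python
from look import *
rel(.5695,.325,.056,84.7)
look('top',('jar_wide',))
```

```text
{'t': 9.8, 'eef_pos': [0.562, 0.278, 0.187], 'tool_rot': [0.0, 0.739, 0.673, -0.0], 'contact_force': [1.687, 0.242, 0.189], 'gripper_width': 0.781, 'grasp_force': 0.0}
yaw 84.6 delta [0.048  0.0027 0.1307] spin -0.1
jar_wide n 535 z 0.083 rect [ 0.4844 -0.0669  0.0602  0.0599  1.4907] 0.6
```

Emit:
{"api": "send_rows", "payload": {"deltas": "0.048 0.002 0.02 0;0.048 0.002 0.05 0;0.048 0.002 0.09 0;0.048 0.002 0.13 0;0.048 0.002 0.13 0"}}

```text
t: 10.4
eef_pos: [0.5653, 0.3201, 0.0512]
tool_rot: [-0.001, 0.739, 0.673, -0.005]
contact_force: [0.2, -0.7, 0.0]
gripper_width: 0.78
grasp_force: 0.0
```

Emit:
{"api": "send_rows", "payload": {"deltas": "0 0 0 0;0 0 0 0;0 0 0 0;0 0 0 0;0 0 0 0", "claw": 0}}

```text
t: 10.9
eef_pos: [0.5692, 0.3236, 0.0582]
tool_rot: [0.0, 0.739, 0.673, 0.001]
contact_force: [0.2, 1.2, 3.2]
gripper_width: 0.574
grasp_force: 41.6
```

Emit:
{"api": "send_rows", "payload": {"deltas": "0 0 0 0;0 0 0 0;0 0 0 0"}}

```text
t: 11.2
eef_pos: [0.5693, 0.3236, 0.0582]
tool_rot: [0.0, 0.739, 0.673, 0.001]
contact_force: [-0.6, -1.1, 7.5]
gripper_width: 0.578
grasp_force: 41.7
```

Emit:
{"api": "send_rows", "payload": {"deltas": "0 0 -0.03 0;0 0 -0.06 0;-0.03 0.005 -0.06 0;-0.07 0.01 -0.06 0;-0.11 0.016 -0.06 0"}}

```text
t: 11.7
eef_pos: [0.5741, 0.2116, 0.1173]
tool_rot: [0.0, 0.739, 0.674, 0.0]
contact_force: [0.4, 0.1, -1.2]
gripper_width: 0.573
grasp_force: 41.6
```

Emit:
{"api": "send_rows", "payload": {"deltas": "-0.045 0.007 0 0;-0.09 0.014 0 0;-0.135 0.02 0 0;-0.18 0.027 0 0;-0.21 0.031 0 0"}}

```text
t: 12.2
eef_pos: [0.5855, -0.0041, 0.1168]
tool_rot: [0.001, 0.741, 0.672, -0.001]
contact_force: [0.3, -0.1, 0.0]
gripper_width: 0.57
grasp_force: 41.6
```

Emit:
{"api": "send_rows", "payload": {"deltas": "-0.02 0.003 0 0;-0.02 0.003 0.03 0;-0.02 0.003 0.06 0;-0.02 0.003 0.068 0;-0.02 0.003 0.072 0"}}

```text
t: 12.7
eef_pos: [0.5862, -0.0196, 0.0443]
tool_rot: [-0.001, 0.739, 0.674, -0.001]
contact_force: [-0.3, 0.2, 1.1]
gripper_width: 0.574
grasp_force: 41.6
```

Emit:
{"api": "send_rows", "payload": {"deltas": "0 0 0.002 0;0 0 0.004 0;0 0 0.004 0;0 0 0.004 0"}}

```text
t: 13.1
eef_pos: [0.5872, -0.0198, 0.0417]
tool_rot: [0.0, 0.739, 0.673, 0.0]
contact_force: [-0.1, -1.0, -0.9]
gripper_width: 0.578
grasp_force: 41.6
```

Emit:
{"api": "send_rows", "payload": {"deltas": "0 0 0.001 0;0 0 0.002 0;0 0 0.002 0"}}

```text
t: 13.4
eef_pos: [0.5872, -0.0199, 0.0401]
tool_rot: [0.001, 0.739, 0.673, 0.0]
contact_force: [-1.3, -0.4, 8.5]
gripper_width: 0.576
grasp_force: 42.3
```

Emit:
{"api": "send_rows", "payload": {"deltas": "0 0 0 0;0 0 0 0;0 0 0 0;0 0 0 0", "claw": 0.8}}

```text
t: 13.8
eef_pos: [0.5867, -0.0198, 0.0389]
tool_rot: [-0.0, 0.739, 0.673, -0.0]
contact_force: [0.2, -0.2, -0.9]
gripper_width: 0.8
grasp_force: 0.0
```

Emit:
{"api": "send_rows", "payload": {"deltas": "0 0 -0.05 0;0 0 -0.1 0;0 0 -0.15 0;0.04 -0.015 -0.16 0;0.085 -0.033 -0.16 0"}}

```text
t: 14.3
eef_pos: [0.5639, 0.0671, 0.2019]
tool_rot: [0.002, 0.741, 0.671, 0.002]
contact_force: [0.3, 1.3, -0.9]
gripper_width: 0.801
grasp_force: 0.0
```

Emit:
{"api": "send_rows", "payload": {"deltas": "0.3 -0.115 0 0;0.3 -0.115 0 0;0.3 -0.115 0 0;0.3 -0.115 0 0;0.3 -0.115 0 0", "claw": 1}}

```text
t: 14.8
eef_pos: [0.4937, 0.3102, 0.199]
tool_rot: [0.0, 0.739, 0.673, 0.0]
contact_force: [1.2, 0.1, 0.3]
gripper_width: 0.999
grasp_force: 0.0
```

Run:
```python
from look import *
rel(.4785,.3895,.091,84.7)
look('top',('jar_wide','jar_small'))
```

```text
{'t': 14.8, 'eef_pos': [0.494, 0.31, 0.199], 'tool_rot': [0.0, 0.739, 0.673, 0.0], 'contact_force': [1.21, 0.134, 0.304], 'gripper_width': 0.999, 'grasp_force': 0.0}
yaw 84.6 delta [ 0.0775 -0.0226  0.108 ] spin -0.1
jar_wide n 590 z 0.083 rect [ 0.4833 -0.0681  0.061   0.0614 45.958 ] 0.84
jar_small n 359 z 0.066 rect [ 0.5851 -0.0168  0.0456  0.047   1.9705] 0.7
```

Emit:
{"api": "send_rows", "payload": {"deltas": "0.04 -0.011 0.01 0;0.078 -0.022 0.02 0;0.078 -0.022 0.06 0;0.078 -0.022 0.1 0;0.078 -0.022 0.108 0"}}

```text
t: 15.45
eef_pos: [0.4785, 0.3845, 0.0863]
tool_rot: [0.0, 0.74, 0.673, -0.004]
contact_force: [-0.3, -0.5, -0.2]
gripper_width: 1.002
grasp_force: 0.0
```

Emit:
{"api": "send_rows", "payload": {"deltas": "0 0 0 0;0 0 0 0;0 0 0 0;0 0 0 0;0 0 0 0", "claw": 0}}

```text
t: 15.95
eef_pos: [0.4811, 0.3893, 0.0933]
tool_rot: [0.0, 0.739, 0.673, 0.002]
contact_force: [-0.2, -1.3, 6.4]
gripper_width: 0.628
grasp_force: 42.5
```

Emit:
{"api": "send_rows", "payload": {"deltas": "0 0 0 0;0 0 0 0;0 0 0 0"}}

```text
t: 16.25
eef_pos: [0.481, 0.3894, 0.0932]
tool_rot: [0.0, 0.739, 0.673, 0.002]
contact_force: [-1.9, -1.1, 7.4]
gripper_width: 0.626
grasp_force: 42.5
```

Emit:
{"api": "send_rows", "payload": {"deltas": "0 0 -0.03 0;0 0 -0.06 0;-0.03 0.005 -0.06 0;-0.07 0.01 -0.06 0;-0.11 0.016 -0.06 0"}}

```text
t: 16.75
eef_pos: [0.4855, 0.2765, 0.1518]
tool_rot: [0.0, 0.739, 0.674, 0.001]
contact_force: [1.7, -0.6, -1.0]
gripper_width: 0.623
grasp_force: 42.8
```

Emit:
{"api": "send_rows", "payload": {"deltas": "-0.045 0.007 0 0;-0.09 0.014 0 0;-0.135 0.02 0 0;-0.18 0.027 0 0;-0.21 0.031 0 0"}}

```text
t: 17.25
eef_pos: [0.4968, 0.0614, 0.1514]
tool_rot: [0.001, 0.74, 0.672, -0.0]
contact_force: [0.1, -0.6, -0.8]
gripper_width: 0.626
grasp_force: 42.8
```

Emit:
{"api": "send_rows", "payload": {"deltas": "-0.02 0.003 0 0;-0.02 0.003 0.03 0;-0.02 0.003 0.06 0;-0.02 0.003 0.068 0;-0.02 0.003 0.072 0"}}

```text
t: 17.75
eef_pos: [0.4976, 0.0453, 0.0788]
tool_rot: [-0.0, 0.739, 0.674, -0.0]
contact_force: [-1.0, -0.6, -1.4]
gripper_width: 0.624
grasp_force: 42.8
```

Emit:
{"api": "send_rows", "payload": {"deltas": "0 0 0.002 0;0 0 0.004 0;0 0 0.005 0;0 0 0.005 0"}}

```text
t: 18.15
eef_pos: [0.4988, 0.0456, 0.0755]
tool_rot: [0.001, 0.739, 0.673, 0.001]
contact_force: [-2.1, -0.5, 6.2]
gripper_width: 0.63
grasp_force: 43.6
```

Emit:
{"api": "send_rows", "payload": {"deltas": "0 0 0 0;0 0 0 0;0 0 0 0;0 0 0 0", "claw": 0.85}}

```text
t: 18.55
eef_pos: [0.4981, 0.0451, 0.0741]
tool_rot: [0.0, 0.739, 0.673, 0.0]
contact_force: [-0.1, 0.7, -0.3]
gripper_width: 0.854
grasp_force: 0.0
```

Emit:
{"api": "send_rows", "payload": {"deltas": "0 0 -0.05 0;0 0 -0.1 0;0 0 -0.15 0;0.05 -0.003 -0.17 0;0.1 -0.006 -0.17 0"}}

```text
t: 19.05
eef_pos: [0.5036, 0.141, 0.2475]
tool_rot: [0.002, 0.741, 0.671, 0.003]
contact_force: [1.7, -0.6, 0.3]
gripper_width: 0.85
grasp_force: 0.0
```

Emit:
{"api": "send_rows", "payload": {"deltas": "0.05 -0.003 0 0;0.1 -0.006 0 0;0.14 -0.009 0 0;0.184 -0.012 0 0;0.184 -0.012 0 0", "claw": 0.6}}

```text
t: 19.55
eef_pos: [0.5037, 0.3332, 0.2443]
tool_rot: [-0.002, 0.736, 0.677, 0.001]
contact_force: [-0.3, -0.0, 0.4]
gripper_width: 0.596
grasp_force: 0.0
```

Run:
```python
from look import *
c=look('wrist',('drip_plate','station')); save(c,'w3.png')
for x in bot.masks_of(c,'drip_plate')[:1]:
    p=cloud(c,x['mask']); g=p[p[:,2]>.045]; print('grip',len(g),cv2.minAreaRect(g[:,:2].astype(np.float32)),g[:,2].max())
    print(np.percentile(p[:,2],[5,50,95]))
# posts: white circular blobs via Hough
g=cv2.cvtColor(c['img'],cv2.COLOR_RGB2GRAY)
look('top',('jar_wide','jar_small','jar_tall'))
rel(.506,.3295,.045,84.7)
```

```text
station n 5995 z 0.028 rect [ 0.5115  0.3494  0.1745  0.1339 24.8019] 0.81
jar_wide n 582 z 0.083 rect [ 4.8350e-01 -6.6900e-02  6.2300e-02  6.0100e-02  6.1695e+01] 0.77
jar_small n 335 z 0.067 rect [ 5.85100e-01 -1.69000e-02  4.71000e-02  4.56000e-02  8.92041e+01] 0.75
jar_tall n 455 z 0.101 rect [ 0.4937  0.0469  0.0521  0.0515 46.2866] 0.77
{'t': 19.95, 'eef_pos': [0.507, 0.324, 0.244], 'tool_rot': [0.0, 0.74, 0.673, -0.0], 'contact_force': [-0.096, -1.058, 0.267], 'gripper_width': 0.601, 'grasp_force': 0.0}
yaw 84.5 delta [ 0.0052 -0.0015  0.1989] spin -0.2
```

View pics/w3.png

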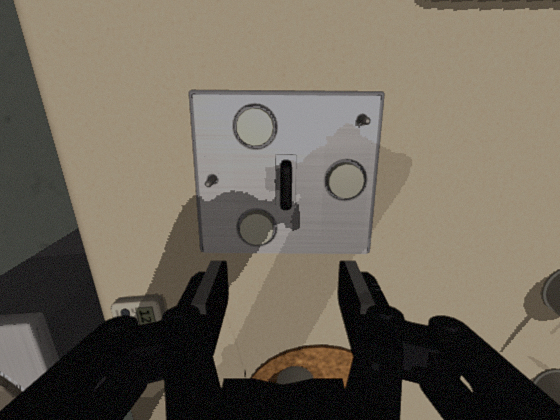

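Wrist view: the plate is clear, posts are visible at (255,126), (346,180) and (257,228), and the grip is at (286,185). I'll turn these into positions.

Run:
```python
from look import *
np.set_printoptions(precision=4,suppress=True)
c=bot.read_camera('wrist'); save(c,'w4.png')
T=np.linalg.inv(c['camera_from_world'])
def pt(u,v,z):
    d=T[:3,:3]@np.array([(u-c['cx'])/c['fx'],-(v-c['cy'])/c['fy'],-1]); return T[:3,3]+d*(z-T[2,3])/d[2]
g=cv2.cvtColor(c['img'],cv2.COLOR_RGB2GRAY)
H=cv2.HoughCircles(cv2.medianBlur(g,3),cv2.HOUGH_GRADIENT,1,40,param1=80,param2=18,minRadius=15,maxRadius=25)
for u,v,r in H[0][:6]: print('circ',u,v,r,pt(u,v,.026)[:2])
full=np.ones(g.shape,bool); full[250:]=False
p=cloud(c,full); 
b=p[(p[:,2]>.050)&(p[:,2]<.068)&(abs(p[:,0]-.506)<.05)&(abs(p[:,1]-.33)<.05)]
print('grip',len(b),np.median(b[:,2]),cv2.minAreaRect(b[:,:2].astype(np.float32)))
rel(.506,.3295,.045,84.7)
```

```text
circ 249.5 116.5 23.1 [0.4802 0.3885]
circ 252.5 222.5 16.6 [0.4693 0.2746]
circ 342.5 169.5 20.7 [0.5719 0.3251]
circ 553.5 383.5 19.6 [0.8395 0.0104]
grip 580 0.06040576350969168 ((0.506653904914856, 0.3297220766544342), (0.04474841430783272, 0.011891135945916176), 84.77947998046875)
{'t': 20.0, 'eef_pos': [0.507, 0.325, 0.244], 'tool_rot': [0.0, 0.74, 0.673, -0.0], 'contact_force': [0.662, 0.011, 0.654], 'gripper_width': 0.599, 'grasp_force': 0.0}
yaw 84.6 delta [ 0.0049 -0.0014  0.199 ] spin -0.1
```

Emit:
{"api": "send_rows", "payload": {"deltas": "0.005 -0.001 0.05 0;0.005 -0.001 0.1 0;0.005 -0.001 0.14 0;0.005 -0.001 0.17 0;0.005 -0.001 0.19 0"}}

```text
t: 20.5
eef_pos: [0.5052, 0.3293, 0.0514]
tool_rot: [-0.0, 0.74, 0.673, -0.001]
contact_force: [0.5, -0.1, -0.2]
gripper_width: 0.6
grasp_force: 0.0
```

Emit:
{"api": "send_rows", "payload": {"deltas": "0 0 0.008 0;0 0 0.008 0;0 0 0.008 0"}}

```text
t: 20.8
eef_pos: [0.5065, 0.3313, 0.0471]
tool_rot: [0.0, 0.739, 0.673, 0.001]
contact_force: [0.4, 1.1, 0.3]
gripper_width: 0.598
grasp_force: 0.0
```

Run:
```python
from h import *
rel(.5067,.3297,.045,84.7)
```

```text
{'t': 20.8, 'eef_pos': [0.507, 0.331, 0.047], 'tool_rot': [0.0, 0.739, 0.673, 0.001], 'contact_force': [0.371, 1.057, 0.272], 'gripper_width': 0.598, 'grasp_force': 0.0}
yaw 84.6 delta [-0.0016  0.0003  0.0021] spin -0.1
```

Emit:
{"api": "send_rows", "payload": {"deltas": "-0.0015 0 0.0015 0;-0.0015 0 0.0015 0;-0.0015 0 0.0015 0;-0.0015 0 0.0015 0;-0.0015 0 0.0015 0", "claw": 0, "force": 90}}

```text
t: 21.3
eef_pos: [0.5061, 0.3295, 0.0454]
tool_rot: [0.0, 0.739, 0.673, 0.0]
contact_force: [-1.4, -2.2, 5.4]
gripper_width: 0.123
grasp_force: 88.3
```

Emit:
{"api": "send_rows", "payload": {"deltas": "0 0 0 0;0 0 0 0;0 0 0 0;0 0 0 0;0 0 0 0"}}

```text
t: 21.8
eef_pos: [0.5061, 0.3295, 0.0454]
tool_rot: [0.0, 0.739, 0.673, 0.0]
contact_force: [-0.7, -1.5, 5.4]
gripper_width: 0.118
grasp_force: 88.3
```

Emit:
{"api": "send_rows", "payload": {"deltas": "0 0 -0.005 0;0 0 -0.013 0;0 0 -0.021 0;0 0 -0.029 0;0 0 -0.037 0"}}

```text
t: 22.3
eef_pos: [0.5057, 0.3295, 0.0822]
tool_rot: [0.0, 0.739, 0.673, 0.0]
contact_force: [-1.0, -0.3, -4.0]
gripper_width: 0.121
grasp_force: 87.9
```

Emit:
{"api": "send_rows", "payload": {"deltas": "0 0 -0.01 0;0 0 -0.025 0;0 0 -0.045 0;0 0 -0.06 0;0 0 -0.068 0"}}

```text
t: 22.8
eef_pos: [0.5063, 0.3301, 0.1516]
tool_rot: [0.0, 0.739, 0.673, 0.001]
contact_force: [-1.0, -0.4, -4.7]
gripper_width: 0.118
grasp_force: 88.1
```

Emit:
{"api": "send_rows", "payload": {"deltas": "0 0 -0.015 0;0 0 -0.035 0;0 0 -0.05 0;0 0 -0.055 0;0 0 -0.055 0"}}

```text
t: 23.3
eef_pos: [0.5059, 0.3296, 0.2051]
tool_rot: [0.0, 0.739, 0.673, 0.001]
contact_force: [0.0, -0.4, -3.7]
gripper_width: 0.119
grasp_force: 88.2
```

Run:
```python
from h import *
o=bot.get_obs(); print(o['torque'])
rel(.4975,-.3335,.2,84.7)
c=bot.read_camera('scene'); save(c,'s3.png')
for q in('drip_plate','wash_tray'):
  for x in bot.masks_of(c,q)[:1]:
    p=cloud(c,x['mask']); print(q,len(p),np.percentile(p[:,2],[5,50,95]))
c=bot.read_camera('top')
for x in bot.masks_of(c,'drip_plate')[:1]:
    p=cloud(c,x['mask']);p=p[abs(p[:,2]-np.median(p[:,2]))<.02]; A=np.c_[p[:,:2],np.ones(len(p))]; print('plane',np.linalg.lstsq(A,p[:,2],rcond=None)[0],len(p))
# tray edges: floor points
for x in bot.masks_of(c,'wash_tray')[:1]:
    m=x['mask'].astype(np.uint8); p=cloud(c,m>0); f=p[p[:,2]<.010]; print('floor',cv2.minAreaRect(f[:,:2].astype(np.float32)))
```

```text
[-0.06349169 -0.0547815  -0.00511616]
{'t': 23.3, 'eef_pos': [0.506, 0.33, 0.205], 'tool_rot': [0.0, 0.739, 0.673, 0.001], 'contact_force': [0.037, -0.351, -3.693], 'gripper_width': 0.119, 'grasp_force': 88.191}
yaw 84.6 delta [-0.661   0.0534  0.0048] spin -0.1
drip_plate 2099 [0.07829319 0.17756392 0.19090835]
wash_tray 935 [-0.00093726  0.00302048  0.01589982]
plane [-0.00697341  0.00381941  0.18164364] 2451
floor ((0.4989927411079407, -0.33604663610458374), (0.22221867740154266, 0.2686934769153595), 87.05886840820312)
```

View pics/s3.png

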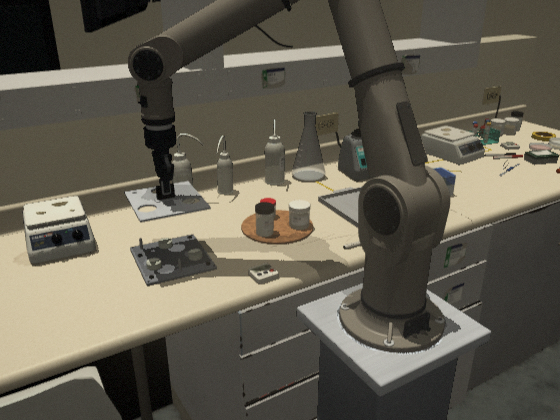

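Plate is level in hand at (168,198). Carrying it over the mat, with plenty of height above the jars.

Emit:
{"api": "send_rows", "payload": {"deltas": "-0.02 0.002 0 0;-0.055 0.004 0 0;-0.095 0.008 0 0;-0.135 0.011 0 0;-0.175 0.014 0 0"}}

```text
t: 24.1
eef_pos: [0.503, 0.1523, 0.2041]
tool_rot: [-0.0, 0.739, 0.674, -0.0]
contact_force: [0.5, 0.4, -4.2]
gripper_width: 0.12
grasp_force: 88.0
```

Emit:
{"api": "send_rows", "payload": {"deltas": "-0.04 0.003 0 0;-0.08 0.006 0 0;-0.12 0.009 0 0;-0.16 0.013 0 0;-0.2 0.016 0 0"}}

```text
t: 24.6
eef_pos: [0.5004, -0.0483, 0.2044]
tool_rot: [0.0, 0.739, 0.673, 0.0]
contact_force: [1.2, 0.0, -4.3]
gripper_width: 0.118
grasp_force: 88.1
```

Emit:
{"api": "send_rows", "payload": {"deltas": "-0.04 0.003 0 0;-0.08 0.006 0 0;-0.12 0.009 0 0;-0.16 0.013 0 0;-0.2 0.016 0 0"}}

```text
t: 25.1
eef_pos: [0.4976, -0.2489, 0.2042]
tool_rot: [-0.0, 0.739, 0.673, 0.0]
contact_force: [0.6, -0.7, -4.1]
gripper_width: 0.123
grasp_force: 88.1
```

Emit:
{"api": "send_rows", "payload": {"deltas": "-0.035 0.003 0 -1;-0.06 0.005 0 -2;-0.076 0.006 0 -2.2;-0.076 0.006 0 -2.2;-0.076 0.006 0 -2.2"}}

```text
t: 25.6
eef_pos: [0.497, -0.3222, 0.2041]
tool_rot: [-0.001, 0.726, 0.688, 0.0]
contact_force: [0.3, 0.9, -4.1]
gripper_width: 0.115
grasp_force: 88.1
```

Run:
```python
from look import *
c=bot.read_camera('wrist'); save(c,'w5.png')
c=bot.read_camera('top')
for q in ('wash_tray','drip_plate'):
  for l in bot.landmark_of(c,q)[:1]: print(q,l)
rel(.4985,-.334,.2,86.9)
```

```text
wash_tray {'xyz': [0.4983, -0.3341, 0.0009], 'confidence': 0.82}
drip_plate {'xyz': [0.5003, -0.3239, 0.1692], 'confidence': 0.73}
{'t': 25.8, 'eef_pos': [0.497, -0.322, 0.205], 'tool_rot': [-0.0, 0.725, 0.688, 0.0], 'contact_force': [0.503, 0.986, -3.972], 'gripper_width': 0.121, 'grasp_force': 88.066}
yaw 87.0 delta [-0.012   0.0018  0.0046] spin 0.1
```

View pics/w5.png

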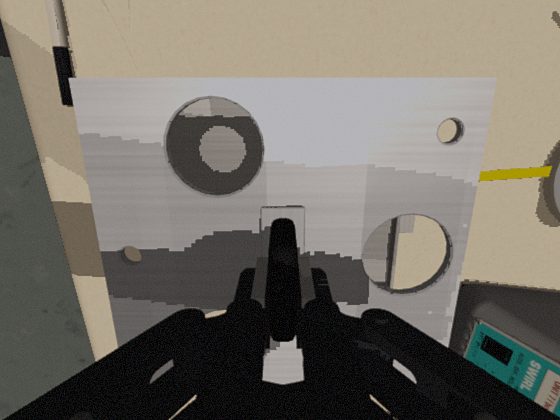

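Emit:
{"api": "send_rows", "payload": {"deltas": "-0.012 0.0015 0.02 0;-0.012 0.0015 0.055 0;-0.012 0.0015 0.09 0;-0.012 0.0015 0.115 0;-0.012 0.0015 0.135 0"}}

```text
t: 26.3
eef_pos: [0.4973, -0.3344, 0.0678]
tool_rot: [-0.001, 0.726, 0.688, -0.0]
contact_force: [-0.6, 0.2, -4.4]
gripper_width: 0.119
grasp_force: 87.9
```

Emit:
{"api": "send_rows", "payload": {"deltas": "0 0 0 0;0 0 0 0;0 0 0 0"}}

```text
t: 26.6
eef_pos: [0.4989, -0.3358, 0.071]
tool_rot: [0.001, 0.726, 0.688, 0.0]
contact_force: [0.1, -0.1, -3.4]
gripper_width: 0.116
grasp_force: 88.3
```

Run:
```python
from look import *
c=bot.read_camera('top'); cv2.imwrite('pics/t5.png',cv2.resize(cv2.cvtColor(c['img'],cv2.COLOR_RGB2BGR)[150:300,320:480],(800,750)[:2] if 0 else (640,600),interpolation=cv2.INTER_CUBIC))
for x in bot.masks_of(c,'drip_plate')[:1]:
    p=cloud(c,x['mask']);print(np.percentile(p[:,2],[5,50,95])); p=p[abs(p[:,2]-np.median(p[:,2]))<.008]; print(cv2.minAreaRect(p[:,:2].astype(np.float32)))
rel(.4985,-.334,.0354,86.9)
```

```text
[0.04221745 0.04613261 0.04958929]
((0.49792516231536865, -0.33408868312835693), (0.175789937376976, 0.19119377434253693), 87.231201171875)
{'t': 26.7, 'eef_pos': [0.499, -0.336, 0.071], 'tool_rot': [0.001, 0.726, 0.687, 0.0], 'contact_force': [-0.083, -0.034, -3.695], 'gripper_width': 0.117, 'grasp_force': 88.29}
yaw 86.9 delta [ 0.002  -0.0003  0.0356] spin -0.0
```

View pics/t5.png

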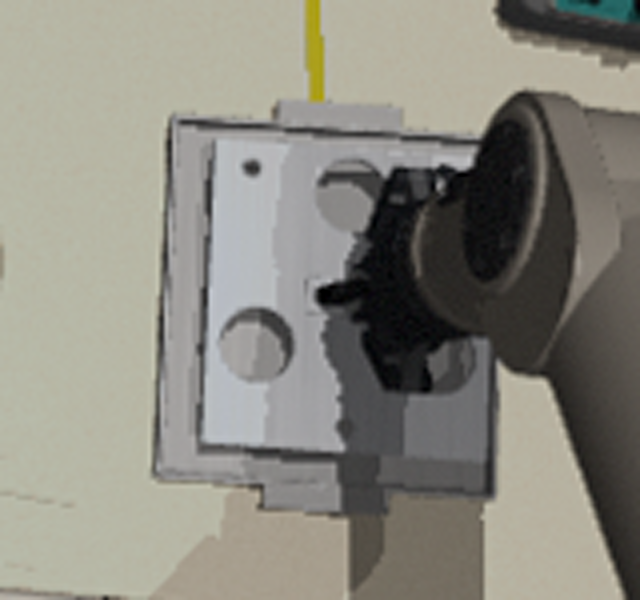

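Plate edges at x=205/y=145 sit parallel to the tray walls (165/120). The uneven side gap matches the parallax expected from the plate's height. Lowering.

Emit:
{"api": "send_rows", "payload": {"deltas": "0.002 0 0.008 0;0.002 0 0.016 0;0.002 0 0.023 0;0.002 0 0.028 0;0.002 0 0.032 0"}}

```text
t: 27.2
eef_pos: [0.4975, -0.3335, 0.0366]
tool_rot: [-0.0, 0.726, 0.687, -0.0]
contact_force: [-0.3, -0.2, -4.2]
gripper_width: 0.119
grasp_force: 88.5
```

Emit:
{"api": "send_rows", "payload": {"deltas": "0 0 0.001 0;0 0 0.002 0;0 0 0.002 0"}}

```text
t: 27.5
eef_pos: [0.498, -0.3337, 0.0356]
tool_rot: [0.0, 0.726, 0.687, 0.0]
contact_force: [-0.2, -0.5, -4.3]
gripper_width: 0.116
grasp_force: 88.4
```

Emit:
{"api": "send_rows", "payload": {"deltas": "0 0 0.001 0;0 0 0.0015 0;0 0 0.0015 0"}}

```text
t: 27.8
eef_pos: [0.4981, -0.3338, 0.0354]
tool_rot: [0.0, 0.726, 0.687, -0.0]
contact_force: [-4.3, 1.4, 8.4]
gripper_width: 0.121
grasp_force: 90.2
```

Emit:
{"api": "send_rows", "payload": {"deltas": "0 0 0 0;0 0 0 0;0 0 0 0;0 0 0 0", "claw": 0.6, "force": 40}}

```text
t: 28.2
eef_pos: [0.498, -0.3337, 0.034]
tool_rot: [0.0, 0.726, 0.687, 0.0]
contact_force: [-0.1, -0.4, -0.2]
gripper_width: 0.603
grasp_force: 0.0
```

Emit:
{"api": "send_rows", "payload": {"deltas": "0 0 -0.03 0;0 0 -0.08 0;0 0 -0.13 0;0 0 -0.17 0;0.05 -0.003 -0.17 1"}}

```text
t: 28.7
eef_pos: [0.5002, -0.2914, 0.2097]
tool_rot: [0.006, 0.736, 0.677, 0.001]
contact_force: [1.7, 0.8, 0.2]
gripper_width: 0.598
grasp_force: 0.0
```

Emit:
{"api": "send_rows", "payload": {"deltas": "0.33 -0.018 0 1.3;0.33 -0.018 0 1.3;0.33 -0.018 0 1.3;0.33 -0.018 0 1.3;0.33 -0.018 0 1.3", "claw": 1}}

```text
t: 29.2
eef_pos: [0.5018, -0.0319, 0.2042]
tool_rot: [0.0, 0.74, 0.673, 0.0]
contact_force: [1.3, 0.1, 0.4]
gripper_width: 0.999
grasp_force: 0.0
```

Emit:
{"api": "send_rows", "payload": {"deltas": "0.04 -0.002 0 0;0.077 -0.003 0 0;0.077 -0.003 0 0;0.077 -0.003 0 0"}}

```text
t: 29.6
eef_pos: [0.5062, 0.0441, 0.2039]
tool_rot: [0.0, 0.739, 0.674, 0.0]
contact_force: [-0.2, -1.4, -0.3]
gripper_width: 1.001
grasp_force: 0.0
```

Run:
```python
from look import *
c=look('wrist',('jar_wide','jar_small','jar_tall')); save(c,'w6.png')
rel(.4985,.0455,.0745,84.6)
c=bot.read_camera('top'); save(c,'t6.png')
for x in bot.masks_of(c,'drip_plate')[:1]:
    p=cloud(c,x['mask']);print(np.percentile(p[:,2],[5,50,95])); p=p[abs(p[:,2]-np.median(p[:,2]))<.006]; print(cv2.minAreaRect(p[:,:2].astype(np.float32)));A=np.c_[p[:,:2],np.ones(len(p))]; print('plane',np.linalg.lstsq(A,p[:,2],rcond=None)[0])
```

```text
jar_wide n 5196 z 0.082 rect [ 4.86200e-01 -6.82000e-02  6.44000e-02  6.36000e-02  8.81382e+01] 0.81
jar_small n 3049 z 0.065 rect [ 5.87200e-01 -1.72000e-02  4.98000e-02  4.78000e-02  2.83969e+01] 0.67
jar_tall n 4676 z 0.1 rect [4.96800e-01 4.56000e-02 5.38000e-02 5.34000e-02 6.52182e+01] 0.85
{'t': 29.8, 'eef_pos': [0.506, 0.042, 0.204], 'tool_rot': [0.0, 0.741, 0.672, -0.0], 'contact_force': [0.989, 1.152, -0.294], 'gripper_width': 1.003, 'grasp_force': 0.0}
yaw 84.4 delta [ 0.0032 -0.0081  0.1292] spin -0.2
[0.00600171 0.01056531 0.01437803]
((0.4979062080383301, -0.33194679021835327), (0.17912644147872925, 0.19418944418430328), 86.3134536743164)
plane [-0.00168776  0.00038417  0.01146157]
```

View pics/t6.png

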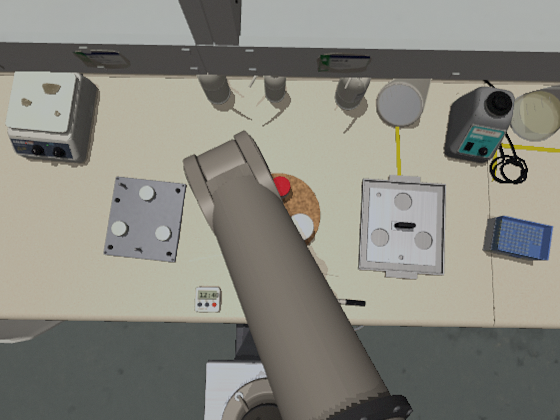

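Top view: plate flat inside the tray at (402,227), and the bare posts at (147,193), (119,229) and (163,232). Now picking the tall jar.

Emit:
{"api": "send_rows", "payload": {"deltas": "0.003 -0.009 0.03 0;0.003 -0.009 0.06 0;0.003 -0.009 0.1 0;0.003 -0.009 0.129 0;0.003 -0.009 0.129 0"}}

```text
t: 30.4
eef_pos: [0.4949, 0.0458, 0.0717]
tool_rot: [-0.002, 0.74, 0.672, -0.003]
contact_force: [0.4, -0.1, 0.4]
gripper_width: 0.998
grasp_force: 0.0
```

Emit:
{"api": "send_rows", "payload": {"deltas": "0 0 0 0;0 0 0 0;0 0 0 0;0 0 0 0;0 0 0 0", "claw": 0}}

```text
t: 30.9
eef_pos: [0.4989, 0.0473, 0.0768]
tool_rot: [0.001, 0.74, 0.673, 0.001]
contact_force: [-2.2, -0.5, 6.5]
gripper_width: 0.628
grasp_force: 41.2
```

Emit:
{"api": "send_rows", "payload": {"deltas": "0 0 0 0;0 0 0 0;0 0 0 0"}}

```text
t: 31.2
eef_pos: [0.4989, 0.0473, 0.0768]
tool_rot: [0.001, 0.74, 0.673, 0.001]
contact_force: [-1.1, -0.2, 8.0]
gripper_width: 0.628
grasp_force: 41.2
```

Run:
```python
from look import *
rel(.480,.3885,.2,84.7)
c=bot.read_camera('top')
T=np.linalg.inv(c['camera_from_world'])
g=cv2.cvtColor(c['img'],cv2.COLOR_RGB2GRAY)
for cu,cv_ in((147,193),(119,229),(163,232)):
    w=g[cv_-13:cv_+14,cu-13:cu+14]; b=(w>215).astype(np.uint8); m=cv2.moments(b,True); u=cu-13+m['m10']/m['m00']; v=cv_-13+m['m01']/m['m00']
    d=T[:3,:3]@np.array([(u-c['cx'])/c['fx'],-(v-c['cy'])/c['fy'],-1]); print(m['m00'],u,v,np.round(T[:3,3]+d*(.026-T[2,3])/d[2],4))
```

```text
{'t': 31.2, 'eef_pos': [0.499, 0.047, 0.077], 'tool_rot': [0.001, 0.74, 0.673, 0.001], 'contact_force': [-1.1, -0.235, 8.004], 'gripper_width': 0.628, 'grasp_force': 41.236}
yaw 84.5 delta [ 0.3379 -0.0509 -0.1233] spin -0.2Traceback (most recent call last):
  File "<stdin>", line 7, in <module>
ZeroDivisionError: float division by zero
```

Emit:
{"api": "send_rows", "payload": {"deltas": "0 0 -0.03 0;0 0 -0.06 0;0.03 -0.005 -0.06 0;0.07 -0.01 -0.06 0;0.11 -0.016 -0.06 0"}}

```text
t: 31.75
eef_pos: [0.4929, 0.1586, 0.1363]
tool_rot: [0.001, 0.741, 0.672, 0.001]
contact_force: [0.2, 0.0, -0.7]
gripper_width: 0.625
grasp_force: 43.0
```

Emit:
{"api": "send_rows", "payload": {"deltas": "0.045 -0.007 0 0;0.09 -0.014 0 0;0.135 -0.02 0 0;0.18 -0.027 0 0;0.21 -0.031 0 0"}}

```text
t: 32.25
eef_pos: [0.4804, 0.3741, 0.1364]
tool_rot: [-0.001, 0.739, 0.674, 0.001]
contact_force: [0.4, 0.0, -1.2]
gripper_width: 0.629
grasp_force: 43.0
```

Emit:
{"api": "send_rows", "payload": {"deltas": "0.019 -0.004 0 0;0.019 -0.004 0.01 0;0.019 -0.004 0.025 0;0.019 -0.004 0.035 0;0.019 -0.004 0.035 0"}}

```text
t: 32.75
eef_pos: [0.4788, 0.3863, 0.0974]
tool_rot: [0.001, 0.741, 0.672, -0.002]
contact_force: [-0.4, -0.9, -0.8]
gripper_width: 0.624
grasp_force: 43.0
```

Emit:
{"api": "send_rows", "payload": {"deltas": "0 0 0 0;0 0 0 0"}}

```text
t: 32.95
eef_pos: [0.4795, 0.389, 0.1003]
tool_rot: [0.0, 0.74, 0.672, 0.0]
contact_force: [0.4, 0.4, -0.7]
gripper_width: 0.627
grasp_force: 43.0
```

Run:
```python
from look import *
rel(.4805,.390,.095,84.7)
c=look('wrist',('jar_tall',));save(c,'w7.png')
T=np.linalg.inv(c['camera_from_world'])
g=cv2.cvtColor(c['img'],cv2.COLOR_RGB2GRAY)
H=cv2.HoughCircles(cv2.medianBlur(g,3),cv2.HOUGH_GRADIENT,1,40,param1=80,param2=25,minRadius=22,maxRadius=70)
if H is not None:
  for u,v,r in H[0][:6]:
    d=T[:3,:3]@np.array([(u-c['cx'])/c['fx'],-(v-c['cy'])/c['fy'],-1]); print('circ',u,v,r,np.round((T[:3,3]+d*(.026-T[2,3])/d[2])[:2],4))
```

```text
{'t': 32.95, 'eef_pos': [0.479, 0.389, 0.1], 'tool_rot': [0.0, 0.74, 0.672, 0.0], 'contact_force': [0.359, 0.398, -0.651], 'gripper_width': 0.627, 'grasp_force': 42.963}
yaw 84.5 delta [0.001  0.0009 0.0053] spin -0.2
jar_tall n 17475 z 0.124 rect [4.79900e-01 3.87600e-01 5.37000e-02 5.32000e-02 8.33916e+01] 0.9
circ 278.5 302.5 64.9 [0.4715 0.3283]
```

View pics/w7.png

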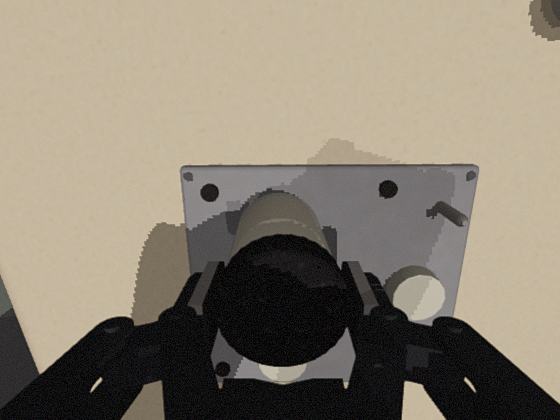

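The jar is held upright over its post. The wrist measures its centre at (0.480, 0.388) against the post at (0.480, 0.3885), so I'm setting it down.

Emit:
{"api": "send_rows", "payload": {"deltas": "0.001 0 0.002 0;0.001 0 0.004 0;0.001 0 0.0055 0;0.001 0 0.0065 0;0.001 0 0.0065 0"}}

```text
t: 33.55
eef_pos: [0.4792, 0.3914, 0.0948]
tool_rot: [-0.0, 0.74, 0.673, 0.001]
contact_force: [-2.0, -1.7, 8.0]
gripper_width: 0.626
grasp_force: 43.8
```

Emit:
{"api": "send_rows", "payload": {"deltas": "0 0 0 0;0 0 0 0;0 0 0 0;0 0 0 0;0 0 0 0", "claw": 0.9}}

```text
t: 34.05
eef_pos: [0.4791, 0.3903, 0.0932]
tool_rot: [-0.0, 0.74, 0.673, -0.0]
contact_force: [0.6, 0.7, -0.3]
gripper_width: 0.904
grasp_force: 0.0
```

Emit:
{"api": "send_rows", "payload": {"deltas": "0 0 -0.04 0;0 0 -0.08 0;0 0 -0.11 0;-0.046 0.017 -0.11 0;-0.09 0.033 -0.11 0"}}

```text
t: 34.55
eef_pos: [0.5036, 0.2983, 0.2048]
tool_rot: [0.0, 0.739, 0.674, 0.001]
contact_force: [1.2, -1.4, -0.8]
gripper_width: 0.897
grasp_force: 0.0
```

Emit:
{"api": "send_rows", "payload": {"deltas": "-0.306 0.113 0 0;-0.306 0.113 0 0;-0.306 0.113 0 0;-0.306 0.113 0 0;-0.306 0.113 0 0"}}

```text
t: 35.05
eef_pos: [0.5676, 0.0539, 0.2036]
tool_rot: [0.0, 0.74, 0.673, 0.0]
contact_force: [0.5, 0.0, 0.9]
gripper_width: 0.896
grasp_force: 0.0
```

Emit:
{"api": "send_rows", "payload": {"deltas": "-0.04 0.014 0 0;-0.071 0.026 0.02 0;-0.071 0.026 0.05 0;-0.071 0.026 0.05 0;-0.071 0.026 0.05 0"}}

```text
t: 35.55
eef_pos: [0.5862, -0.0161, 0.1536]
tool_rot: [-0.001, 0.739, 0.673, -0.0]
contact_force: [0.1, -0.2, 1.4]
gripper_width: 0.9
grasp_force: 0.0
```

Run:
```python
from look import *
rel(.587,-.0172,.04,84.7)
c=look('top',('jar_tall','jar_small'))
```

```text
{'t': 35.55, 'eef_pos': [0.586, -0.016, 0.154], 'tool_rot': [-0.001, 0.739, 0.673, -0.0], 'contact_force': [0.1, -0.247, 1.364], 'gripper_width': 0.9, 'grasp_force': 0.0}
yaw 84.6 delta [-0.0011  0.0011  0.1136] spin -0.1
```

Emit:
{"api": "send_rows", "payload": {"deltas": "-0.001 0.001 0.04 0;-0.001 0.001 0.08 0;-0.001 0.001 0.105 0;-0.001 0.001 0.114 0;-0.001 0.001 0.114 0"}}

```text
t: 36.2
eef_pos: [0.5874, -0.0176, 0.0395]
tool_rot: [-0.0, 0.74, 0.673, -0.0]
contact_force: [0.3, -0.1, 0.9]
gripper_width: 0.9
grasp_force: 0.0
```

Emit:
{"api": "send_rows", "payload": {"deltas": "0 0 0 0;0 0 0 0;0 0 0 0;0 0 0 0;0 0 0 0", "claw": 0}}

```text
t: 36.7
eef_pos: [0.5889, -0.018, 0.0416]
tool_rot: [0.001, 0.74, 0.673, 0.001]
contact_force: [-2.0, 0.3, 6.3]
gripper_width: 0.577
grasp_force: 40.6
```

Emit:
{"api": "send_rows", "payload": {"deltas": "0 0 0 0;0 0 0 0;0 0 0 0"}}

```text
t: 37.0
eef_pos: [0.5889, -0.018, 0.0416]
tool_rot: [0.001, 0.74, 0.673, 0.001]
contact_force: [-1.4, 0.2, 6.4]
gripper_width: 0.574
grasp_force: 40.6
```

Run:
```python
from look import *
rel(.5715,.325,.06,84.7)
```

```text
{'t': 37.0, 'eef_pos': [0.589, -0.018, 0.042], 'tool_rot': [0.001, 0.74, 0.673, 0.001], 'contact_force': [-1.398, 0.187, 6.364], 'gripper_width': 0.574, 'grasp_force': 40.645}
yaw 84.6 delta [ 0.3398 -0.0498 -0.0185] spin -0.1
```

Emit:
{"api": "send_rows", "payload": {"deltas": "0 0 -0.03 0;0 0 -0.06 0;0.03 -0.005 -0.06 0;0.07 -0.01 -0.06 0;0.11 -0.016 -0.06 0"}}

```text
t: 37.5
eef_pos: [0.5829, 0.0933, 0.1011]
tool_rot: [0.001, 0.741, 0.672, 0.001]
contact_force: [-0.7, 0.4, -0.6]
gripper_width: 0.574
grasp_force: 41.5
```

Emit:
{"api": "send_rows", "payload": {"deltas": "0.045 -0.007 0 0;0.09 -0.014 0 0;0.135 -0.02 0 0;0.18 -0.027 0 0;0.21 -0.031 0 0"}}

```text
t: 38.0
eef_pos: [0.5702, 0.3094, 0.1012]
tool_rot: [-0.001, 0.739, 0.674, 0.002]
contact_force: [-0.2, 0.2, -1.0]
gripper_width: 0.571
grasp_force: 41.5
```

Emit:
{"api": "send_rows", "payload": {"deltas": "0.019 -0.003 0 0;0.019 -0.003 0.01 0;0.019 -0.003 0.025 0;0.019 -0.003 0.035 0;0.019 -0.003 0.035 0"}}

```text
t: 38.5
eef_pos: [0.5693, 0.3207, 0.0618]
tool_rot: [0.0, 0.741, 0.672, -0.002]
contact_force: [0.7, 0.3, 0.1]
gripper_width: 0.573
grasp_force: 41.5
```

Emit:
{"api": "send_rows", "payload": {"deltas": "0 0 0 0;0 0 0 0"}}

```text
t: 38.7
eef_pos: [0.5704, 0.3235, 0.0648]
tool_rot: [0.0, 0.74, 0.672, 0.0]
contact_force: [0.3, -0.0, -0.6]
gripper_width: 0.573
grasp_force: 41.5
```

Run:
```python
from look import *
rel(.5715,.325,.06,84.7)
c=look('wrist',('jar_small','jar_tall'))
save(c,'w8.png')
```

```text
{'t': 38.7, 'eef_pos': [0.57, 0.323, 0.065], 'tool_rot': [0.0, 0.74, 0.672, 0.0], 'contact_force': [0.292, -0.035, -0.592], 'gripper_width': 0.573, 'grasp_force': 41.548}
yaw 84.5 delta [0.0016 0.001  0.0048] spin -0.2
jar_small n 14218 z 0.088 rect [5.70700e-01 3.22900e-01 4.97000e-02 4.96000e-02 7.83869e+01] 0.57
jar_tall n 15725 z 0.112 rect [5.00200e-01 3.81700e-01 3.35000e-02 7.10000e-03 7.15882e+01] 0.59
```

Emit:
{"api": "send_rows", "payload": {"deltas": "0.0015 0.001 0.002 0;0.0015 0.001 0.004 0;0.0015 0.001 0.0055 0;0.0015 0.001 0.0065 0;0.0015 0.001 0.0065 0"}}

```text
t: 39.35
eef_pos: [0.5711, 0.3258, 0.0596]
tool_rot: [0.0, 0.74, 0.673, 0.0]
contact_force: [-3.0, -3.0, 11.7]
gripper_width: 0.573
grasp_force: 42.5
```

Emit:
{"api": "send_rows", "payload": {"deltas": "0 0 0 0;0 0 0 0;0 0 0 0;0 0 0 0;0 0 0 0", "claw": 0.8}}

```text
t: 39.85
eef_pos: [0.5709, 0.3253, 0.0576]
tool_rot: [-0.0, 0.74, 0.673, -0.0]
contact_force: [-0.2, -0.0, 0.2]
gripper_width: 0.8
grasp_force: 0.0
```

Emit:
{"api": "send_rows", "payload": {"deltas": "0 0 -0.045 0;0 0 -0.09 0;0 0 -0.14 0;-0.046 -0.005 -0.14 0;-0.09 -0.01 -0.14 0"}}

```text
t: 40.35
eef_pos: [0.5528, 0.2376, 0.1999]
tool_rot: [0.0, 0.739, 0.674, 0.002]
contact_force: [1.0, -1.1, 0.2]
gripper_width: 0.802
grasp_force: 0.0
```

Emit:
{"api": "send_rows", "payload": {"deltas": "-0.31 -0.036 0 0;-0.31 -0.036 0 0;-0.31 -0.036 0 0;-0.31 -0.036 0 0;-0.31 -0.036 0 0", "claw": 1}}

```text
t: 40.85
eef_pos: [0.4994, -0.0097, 0.198]
tool_rot: [0.0, 0.74, 0.673, 0.0]
contact_force: [0.7, -0.5, 0.0]
gripper_width: 1.0
grasp_force: 0.0
```

Emit:
{"api": "send_rows", "payload": {"deltas": "-0.04 -0.005 0 0;-0.062 -0.007 0.02 0;-0.062 -0.007 0.04 0;-0.062 -0.007 0.04 0;-0.062 -0.007 0.04 0"}}

```text
t: 41.35
eef_pos: [0.4874, -0.0681, 0.1582]
tool_rot: [-0.0, 0.74, 0.673, 0.0]
contact_force: [0.3, -0.2, -0.4]
gripper_width: 1.0
grasp_force: 0.0
```

Run:
```python
from look import *
rel(.487,-.068,.0575,84.7)
c=look('top',('jar_tall','jar_small'))
```

```text
{'t': 41.35, 'eef_pos': [0.487, -0.068, 0.158], 'tool_rot': [-0.0, 0.74, 0.673, 0.0], 'contact_force': [0.284, -0.209, -0.353], 'gripper_width': 1.0, 'grasp_force': 0.0}
yaw 84.6 delta [ 0.     -0.0004  0.1007] spin -0.1
jar_tall n 722 z 0.119 rect [0.4736 0.3901 0.0507 0.053  2.3271] 0.8
jar_small n 481 z 0.084 rect [0.5692 0.3256 0.047  0.0472 0.1908] 0.66
```

Emit:
{"api": "send_rows", "payload": {"deltas": "0 0 0.04 0;0 0 0.075 0;0 0 0.095 0;0 0 0.1 0;0 0 0.1 0"}}

```text
t: 42.0
eef_pos: [0.4877, -0.0682, 0.0582]
tool_rot: [-0.0, 0.74, 0.673, 0.0]
contact_force: [-0.1, -0.2, 0.4]
gripper_width: 1.004
grasp_force: 0.0
```

Emit:
{"api": "send_rows", "payload": {"deltas": "0 0 0 0;0 0 0 0;0 0 0 0;0 0 0 0;0 0 0 0", "claw": 0}}

```text
t: 42.5
eef_pos: [0.4884, -0.0688, 0.0596]
tool_rot: [0.001, 0.74, 0.673, 0.001]
contact_force: [-1.0, -0.1, 6.1]
gripper_width: 0.746
grasp_force: 42.7
```

Emit:
{"api": "send_rows", "payload": {"deltas": "0 0 0 0;0 0 0 0;0 0 0 0"}}

```text
t: 42.8
eef_pos: [0.4885, -0.0687, 0.0597]
tool_rot: [0.001, 0.74, 0.673, 0.001]
contact_force: [-1.4, 0.6, 4.8]
gripper_width: 0.75
grasp_force: 42.7
```

Run:
```python
from look import *
rel(.4695,.275,.075,84.7)
```

```text
{'t': 42.8, 'eef_pos': [0.488, -0.069, 0.06], 'tool_rot': [0.001, 0.74, 0.673, 0.001], 'contact_force': [-1.429, 0.558, 4.801], 'gripper_width': 0.75, 'grasp_force': 42.665}
yaw 84.5 delta [ 0.3404 -0.0515 -0.0156] spin -0.2
```

Emit:
{"api": "send_rows", "payload": {"deltas": "0 0 -0.03 0;0 0 -0.06 0;0.03 -0.005 -0.06 0;0.07 -0.01 -0.06 0;0.11 -0.016 -0.06 0"}}

```text
t: 43.3
eef_pos: [0.4826, 0.0427, 0.1194]
tool_rot: [0.001, 0.741, 0.672, 0.001]
contact_force: [0.1, 0.2, -1.8]
gripper_width: 0.748
grasp_force: 45.0
```

Emit:
{"api": "send_rows", "payload": {"deltas": "0.045 -0.007 0 0;0.09 -0.014 0 0;0.135 -0.02 0 0;0.18 -0.027 0 0;0.21 -0.031 0 0"}}

```text
t: 43.8
eef_pos: [0.4706, 0.2583, 0.1195]
tool_rot: [-0.0, 0.739, 0.674, 0.002]
contact_force: [0.4, -0.1, -0.6]
gripper_width: 0.745
grasp_force: 45.0
```

Emit:
{"api": "send_rows", "payload": {"deltas": "0.02 -0.004 0 0;0.02 -0.004 0.01 0;0.02 -0.004 0.025 0;0.02 -0.004 0.035 0;0.02 -0.004 0.035 0"}}

```text
t: 44.3
eef_pos: [0.4681, 0.2718, 0.0808]
tool_rot: [0.0, 0.741, 0.672, -0.002]
contact_force: [-1.5, -0.1, -1.8]
gripper_width: 0.748
grasp_force: 45.0
```

Emit:
{"api": "send_rows", "payload": {"deltas": "0 0 0 0;0 0 0 0"}}

```text
t: 44.5
eef_pos: [0.4692, 0.2741, 0.0832]
tool_rot: [0.0, 0.74, 0.672, 0.0]
contact_force: [0.9, -0.1, -0.1]
gripper_width: 0.749
grasp_force: 45.0
```

Run:
```python
from look import *
rel(.4695,.2755,.077,84.7)
c=look('wrist',('jar_wide','jar_small','jar_tall'))
save(c,'w9.png')
```

```text
{'t': 44.5, 'eef_pos': [0.469, 0.274, 0.083], 'tool_rot': [0.0, 0.74, 0.672, 0.0], 'contact_force': [0.929, -0.14, -0.079], 'gripper_width': 0.749, 'grasp_force': 45.042}
yaw 84.5 delta [0.0014 0.0001 0.0062] spin -0.2
jar_wide n 22073 z 0.105 rect [4.69800e-01 2.73900e-01 6.51000e-02 6.41000e-02 8.46072e+01] 0.78
jar_small n 14631 z 0.083 rect [0.5665 0.3242 0.0416 0.0506 6.6439] 0.56
jar_tall n 8691 z 0.118 rect [4.74900e-01 3.69900e-01 1.48000e-02 4.74000e-02 8.47008e+01] 0.74
```

View pics/w9.png

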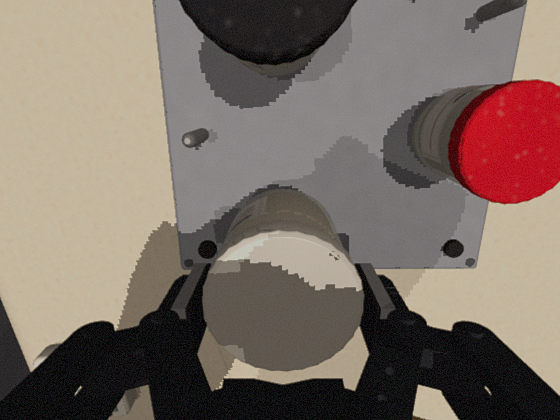

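Held upright over the wide jar's own post, with the other two jars standing on theirs. Lowering.

Emit:
{"api": "send_rows", "payload": {"deltas": "0.0015 0 0.003 0;0.0015 0 0.005 0;0.0015 0 0.0062 0;0.0015 0 0.007 0;0.0015 0 0.007 0"}}

```text
t: 45.2
eef_pos: [0.4691, 0.2766, 0.0776]
tool_rot: [0.001, 0.74, 0.673, 0.0]
contact_force: [-4.7, -4.4, 18.0]
gripper_width: 0.747
grasp_force: 46.9
```

Emit:
{"api": "send_rows", "payload": {"deltas": "0 0 0 0;0 0 0 0;0 0 0 0;0 0 0 0;0 0 0 0", "claw": 1}}

```text
t: 45.7
eef_pos: [0.4689, 0.2759, 0.0757]
tool_rot: [-0.0, 0.74, 0.673, -0.0]
contact_force: [-0.4, 0.3, -1.0]
gripper_width: 1.005
grasp_force: 0.0
```

Emit:
{"api": "send_rows", "payload": {"deltas": "0 0 -0.04 0;0 0 -0.08 0;0 0 -0.12 0;0 0 -0.16 0;0 0 -0.2 0"}}

```text
t: 46.2
eef_pos: [0.4687, 0.2758, 0.2775]
tool_rot: [-0.0, 0.74, 0.673, -0.0]
contact_force: [1.6, -0.2, 0.4]
gripper_width: 0.999
grasp_force: 0.0
```

Emit:
{"api": "send_rows", "payload": {"deltas": "0.04 0.012 -0.024 0;0.07 0.024 -0.024 0;0.07 0.024 -0.024 0;0.07 0.024 -0.024 0;0.07 0.024 -0.024 0"}}

```text
t: 46.7
eef_pos: [0.4992, 0.3423, 0.2992]
tool_rot: [0.0, 0.74, 0.673, -0.001]
contact_force: [0.2, 0.5, 0.4]
gripper_width: 0.998
grasp_force: 0.0
```

Run:
```python
from look import *
st()
c=look('wrist',('jar_wide','jar_small','jar_tall')); save(c,'w10.png')
full=np.ones(c['depth'].shape,bool); full[270:]=False
p=cloud(c,full); b=p[(p[:,2]>.006)&(p[:,2]<.016)&(abs(p[:,0]-.506)<.15)&(abs(p[:,1]-.33)<.15)]
print('base',len(b),cv2.minAreaRect(b[:,:2].astype(np.float32)))
```

```text
{'t': 46.7, 'eef_pos': [0.499, 0.342, 0.299], 'tool_rot': [0.0, 0.74, 0.673, -0.001], 'contact_force': [0.239, 0.494, 0.351], 'gripper_width': 0.998, 'grasp_force': 0.0}
jar_wide n 3276 z 0.1 rect [ 0.4697  0.2774  0.0644  0.0628 12.2655] 0.88
jar_small n 1906 z 0.083 rect [ 0.5714  0.3255  0.048   0.0494 28.4554] 0.84
jar_tall n 2818 z 0.118 rect [ 0.4766  0.3897  0.0536  0.0535 40.1164] 0.78
base 15844 ((0.5068206787109375, 0.3295467495918274), (0.18434588611125946, 0.20514830946922302), 84.68682098388672)
```

View pics/w10.png

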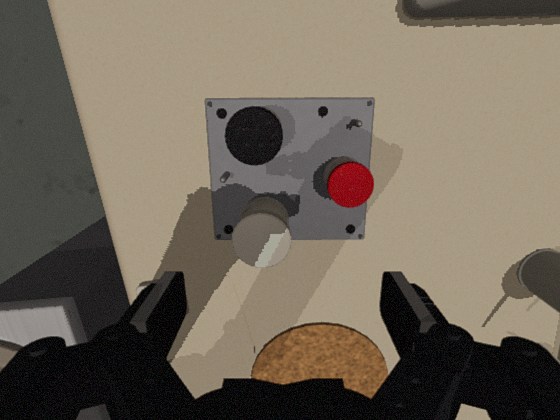

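Measured against the fitted base, the small and wide jars are within 2 mm of their posts. The tall one is about 3 mm off in x, so I'll regrip it centred on its post.

Emit:
{"api": "send_rows", "payload": {"deltas": "0.043 -0.023 0.03 0;0.043 -0.023 0.06 0;0.043 -0.023 0.09 0;0.043 -0.023 0.12 0;0.043 -0.023 0.12 0"}}

```text
t: 47.4
eef_pos: [0.4791, 0.3856, 0.1759]
tool_rot: [0.0, 0.74, 0.673, -0.004]
contact_force: [-0.8, -0.8, -0.9]
gripper_width: 0.999
grasp_force: 0.0
```

Emit:
{"api": "send_rows", "payload": {"deltas": "0 0 0.03 0;0 0 0.06 0;0 0 0.08 0;0 0 0.08 0;0 0 0.08 0"}}

```text
t: 47.9
eef_pos: [0.4814, 0.3889, 0.1016]
tool_rot: [-0.0, 0.74, 0.673, 0.001]
contact_force: [0.2, 0.2, 1.7]
gripper_width: 0.998
grasp_force: 0.0
```

Run:
```python
from look import *
rel(.4803,.3895,.096,84.7)
c=look('wrist',('jar_tall',))
```

```text
{'t': 47.9, 'eef_pos': [0.481, 0.389, 0.102], 'tool_rot': [-0.0, 0.74, 0.673, 0.001], 'contact_force': [0.162, 0.223, 1.734], 'gripper_width': 0.998, 'grasp_force': 0.0}
yaw 84.5 delta [ 0.0005 -0.0012  0.0056] spin -0.2
jar_tall n 15970 z 0.118 rect [4.76700e-01 3.90300e-01 5.37000e-02 5.38000e-02 8.32245e+01] 0.63
```

Emit:
{"api": "send_rows", "payload": {"deltas": "0 -0.001 0.003 0;0 -0.001 0.006 0;0 -0.001 0.006 0;0 -0.001 0.006 0"}}

```text
t: 48.4
eef_pos: [0.4797, 0.3884, 0.0939]
tool_rot: [0.0, 0.74, 0.673, -0.0]
contact_force: [-0.0, -0.4, -0.1]
gripper_width: 0.999
grasp_force: 0.0
```

Emit:
{"api": "send_rows", "payload": {"deltas": "0 0 0 0;0 0 0 0;0 0 0 0;0 0 0 0;0 0 0 0", "claw": 0, "force": 30}}

```text
t: 48.9
eef_pos: [0.4797, 0.3887, 0.0942]
tool_rot: [-0.0, 0.74, 0.673, 0.0]
contact_force: [-1.3, 0.1, 3.5]
gripper_width: 0.628
grasp_force: 31.5
```

Emit:
{"api": "send_rows", "payload": {"deltas": "0 0 -0.004 0;0 0 -0.006 0;-0.002 0 -0.006 0;-0.002 0 -0.006 0"}}

```text
t: 49.3
eef_pos: [0.4796, 0.3859, 0.0997]
tool_rot: [0.0, 0.74, 0.673, -0.0]
contact_force: [-0.7, 0.4, -0.7]
gripper_width: 0.63
grasp_force: 31.8
```

Run:
```python
from look import *
rel(.480,.3885,.096,84.7)
c=look('wrist',('jar_tall',))
```

```text
{'t': 49.3, 'eef_pos': [0.48, 0.386, 0.1], 'tool_rot': [0.0, 0.74, 0.673, -0.0], 'contact_force': [-0.656, 0.426, -0.688], 'gripper_width': 0.63, 'grasp_force': 31.772}
yaw 84.5 delta [0.0026 0.0002 0.0037] spin -0.2
jar_tall n 17706 z 0.124 rect [4.80300e-01 3.87500e-01 5.37000e-02 5.38000e-02 8.06133e+01] 0.93
```

Emit:
{"api": "send_rows", "payload": {"deltas": "0.001 0 0.003 0;0.001 0 0.005 0;0.001 0 0.0055 0;0.001 0 0.006 0;0.001 0 0.006 0"}}

```text
t: 49.9
eef_pos: [0.4795, 0.3878, 0.0942]
tool_rot: [-0.0, 0.74, 0.673, 0.0]
contact_force: [-0.7, -0.3, 2.4]
gripper_width: 0.631
grasp_force: 32.0
```

Emit:
{"api": "send_rows", "payload": {"deltas": "0 0 0 0;0 0 0 0;0 0 0 0;0 0 0 0;0 0 0 0", "claw": 1}}

```text
t: 50.4
eef_pos: [0.4797, 0.3874, 0.0939]
tool_rot: [0.0, 0.74, 0.673, -0.0]
contact_force: [-0.1, -0.1, 0.0]
gripper_width: 1.003
grasp_force: 0.0
```

Emit:
{"api": "send_rows", "payload": {"deltas": "0 0 -0.04 0;0 0 -0.08 0;0 0 -0.12 0;0 0 -0.16 0;0 0 -0.2 0"}}

```text
t: 50.9
eef_pos: [0.4794, 0.3873, 0.2956]
tool_rot: [0.0, 0.74, 0.673, 0.0]
contact_force: [-0.4, 0.9, 0.9]
gripper_width: 1.001
grasp_force: 0.0
```

Emit:
{"api": "send_rows", "payload": {"deltas": "-0.044 0.023 0 0;-0.044 0.023 0 0;-0.044 0.023 0 0;-0.044 0.023 0 0;-0.044 0.023 0 0"}}

```text
t: 51.4
eef_pos: [0.4974, 0.3425, 0.2936]
tool_rot: [-0.0, 0.739, 0.673, -0.0]
contact_force: [-0.6, 0.1, -0.1]
gripper_width: 1.003
grasp_force: 0.0
```

Run:
```python
from look import *
st()
c=look('wrist',('jar_wide','jar_small','jar_tall'))
```

```text
{'t': 51.4, 'eef_pos': [0.497, 0.342, 0.294], 'tool_rot': [-0.0, 0.739, 0.673, -0.0], 'contact_force': [-0.566, 0.073, -0.077], 'gripper_width': 1.003, 'grasp_force': 0.0}
jar_wide n 3465 z 0.1 rect [ 0.4698  0.2768  0.0642  0.0642 10.8161] 0.72
jar_small n 2093 z 0.083 rect [5.71500e-01 3.25400e-01 4.88000e-02 4.95000e-02 5.33773e+01] 0.96
jar_tall n 2780 z 0.118 rect [4.77100e-01 3.89100e-01 5.31000e-02 5.31000e-02 7.28202e+01] 0.57
```

The last wrist view puts all three jars upright and within about 2.5 mm of their posts, which is close to the calibration error. The plate is flat in the tray and the arm is clear, so I'm handing in.

Run:
```python
from look import *
look('scene',('jar_wide','jar_small','jar_tall'))
print(bot.hand_in())
```

```text
jar_wide n 715 z 0.097 rect [ 0.4649  0.2803  0.0655  0.0599 26.5266] 0.88
jar_small n 277 z 0.08 rect [ 0.5659  0.3277  0.0469  0.046  15.7477] 0.59
jar_tall n 784 z 0.115 rect [ 0.4723  0.3911  0.0552  0.0514 19.202 ] 0.95
the job is handed in; nothing more can be done
None
```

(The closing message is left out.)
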